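Clear the inspection flap and hold it open at the mark

ROBOT

A 6-joint arm with a two-finger parallel gripper is mounted at the origin on the work surface. World frame = base frame: x ahead of the robot, y to its left, z up, the work surface at z = 0. Lengths are in mm, angles in rad, forces in N, time in s.
With the tool pointing down it reaches from about 350 to 975 mm from the base axis. Payload 7.1 kg.
Tool frame: the origin (TCP) lies on the front face of the gripper's body, between the roots of the fingers; the fingertips stand 80 mm ahead of it and the grasp point (between the pads) lies 61 mm ahead of it (ctrl.tcp_to_grasp is the distance from the TCP to the grasp point, in mm); z points along the fingers, y is the direction in which the jaws open and shut (so a half turn about z gives the same grasp; the last joint's range is limited). The gripper opens to 88 mm and grips with 3 to 60 N. Pads are 20 mm wide; open, the fingers measure 115 mm over their backs; the gripper's body (75 mm by 178 mm) begins 61 mm behind the grasp point.
Start: joints at [1.089, 0.423, 1.63, -0, 1.089, -0.019], TCP at [279.002, 559.252, 302.675] pointing down, gripper open.
Joint ranges: [-3, 3], [-0.9, 2.11], [0.09, 2.58], [-1.31, 4.45], [0.11, 2.69], [-2.54, 2.54]. Speed limits (rad/s): [2.39, 2.39, 3.01, 3.14, 3.14, 3.14].

INTERFACE

Orientations are given as a rotation vector (axis times angle).
In Python, from workcell import telemetry, get_image, ctrl gives the robot as it stands.
- The arm moves only by the tool send_rows, never from a script. Its argument "rows" is a list of rows, each a list of 5 numbers: the shift along the tool's x, y, z in m, then the turn about the tool's z in rad, then the opening, from -1 (shut) to 1 (fully open). A call has 1 to 5 rows; each row shifts and turns the commanded pose from where the row before left it, along the tool's axes as they then stand; what a row does not reach is not made up. A row lasts 1/10 s, in which the tool goes at most 50 mm and 8.59 degrees, less where a joint would pass 70% of its speed; a pose out of reach is approached as far as the arm can. A call with a gripper value outside its range is refused whole. The fingers move at their own pace and stop on an object; the grip force is fixed at half the most. Time passes only in rows, so rows that do not move let the fingers close. It gives the time, the measured TCP pose, the force and the opening at its end, in the units of the state.
- telemetry.get_obs(): the state, without advancing time (a new reading comes with each control period).
- get_image(name): name is "side" or "top" or "wrist"; returns a dict with "color" (384x512x3 uint8, blue, green, red), "z_map" (384x512 float32, mm along the optical axis (not along the pixel's ray), 0 where there is no reading), "camera_matrix" (3x3 intrinsics, pixels), "rvec" (rotation vector, rad) and "tvec" (3), from world to camera coordinates, as OpenCV has them. Camera axes: x right, y down, z forward; pixel columns grow to the right and rows downward; lengths in mm; the calibration is good to about 2 mm. A picture is of the moment at which its call begins.
- ctrl.close_job(): hands the job in, once; it reports no verdict.
The state is a dict: "t": time; "qpos": joint angles; "qvel": joint speeds; "joint_torque": joint torques, N m; "ee_pos": TCP position; "orientation": TCP orientation; "ft_force": force on the tool from outside, world axes, zero at the start; "moment": the same for the moment, N m; "width": finger opening in mm.
Only numpy, scipy, OpenCV 4.12 (cv2) and the standard library are available. Lean on these libraries where they do the work, as an engineer would, in place of code of your own. Each camera call takes 0.05 s, during which the arm holds its last target.

TASK

Two small tins are standing on the steel inspection flap of the little machine: stand each one upright in an empty cell of the divided crate, one tin to a cell, setting them down rather than dropping them, while the flap stays shut. Then lift the flap by its bar until the pointer on its side is level with the brass clip on the quadrant, and finish still holding it there by the bar, at rest, so that someone can look inside. Leave the brass clip as it is set, the tin already in the crate in its cell, and the other things on the counter where they are.

Things in the scene. Friction and masses are not known exactly. Their poses are not given: they have to be found in the camera images.
- machine: Small fixed bench machine: grey housing 190 x 210 mm, chrome motor behind (133 mm high). Origin: centre of its underside, on the counter; x from the flap's bar to the hinge and motor, y along the hinge. Turned up to 0.25 rad. Shut flap's upper face: 103 mm above the counter. At y = -130 mm a thin upright quadrant (arc of 110 mm radius about the hinge line, 210 mm high, tick every 15 degrees).
- flap: Steel flap, plate 170 (x) x 200 (y) x 6 mm, 0.4 to 0.8 kg. Hinged with little friction and no catch: falls shut if let go; the bar side goes up, to 1.3 rad at most. Origin: middle of the hinge line, 100 mm to +x of the machine's origin, 100 mm above the counter. Axes like the machine's when shut, z out of the upper face. Plate from x = -10 to -180 mm; a round bar handle lies parallel to the free edge at x = -235 mm.
- hinge_mid (a point): Middle of the flap's hinge line, fixed to the machine, 100 mm above the counter; axes like the machine's. The flap turns about its y axis.
- bar (a point): Middle of the bar handle: round steel, 12 mm thick, 150 mm long along the flap's y, 235 mm from the hinge line, in the plate's plane, 100 mm above the counter when shut, free below. 49 mm clear between bar and plate edge; standoffs only at its ends. Being round, it can turn between gripper fingers as the flap swings. Axes like the flap's.
- pointer (a point): Tip of the pointer pin on the flap's -y side edge, 6 mm thick, 110 mm from the hinge line, 120 mm to -y of the flap's middle.
- mark (a joint): Where the brass clip is set on the quadrant, in rad of flap angle (0 = flap shut and level, growing as its bar goes up): with the flap at this angle the pointer is level with the clip. 0.5 to 0.95, stiff; it is not to be moved.
- clip (a point): The brass clip on the quadrant, 26 x 12 x 6 mm, at 110 mm from the hinge line, 10 mm to -y of the pointer's tip. Its x axis points along the radius towards the hinge, y along the hinge.
- crate: Loose grey plastic crate, 166 x 166 x 60 mm, 0.9 kg, walls and floor 5 mm, divided by one wall each way into four cells of 75 to 78 mm inside, centred at (+-40, +-40) mm in the crate's x and y. Origin: centre of its underside, on the counter. May be turned any way.
- tin_a: Plain round tin with a brown band and a small black cap disc flush on top, 48 mm across, 100 mm tall, about 0.2 kg. Origin: centre of its underside. Starts upright on the flap, in the half towards -y of the machine.
- tin_b: Same kind of tin; starts upright on the flap, in the half towards +y of the machine, 80 to 120 mm from tin_a.
- tin_c: Same kind of tin, already upright in the crate's cell at -x, -y: that cell is taken.
- screwdriver: Bystander: screwdriver lying on the counter to the robot's left. Origin on the counter under its middle.
- pulley: Bystander: steel pulley ring, 76 mm across, 22 mm high, lying beyond the crate. Origin: centre of its underside.
- cone: Bystander: turned steel spindle nose, 60 mm across, 55 mm high, standing to the robot's right. Origin: centre of its underside.

How it is judged (in metres and radians):
On the way:
1. both tins from the flap stand released and upright in cells of the crate, one per cell, with tin_c still in its own, while the flap is still shut (x of tin_a in the frame of crate between -0.075 and 0.075 m and y of tin_a in the frame of crate between -0.075 and 0.075 m and z of tin_a in the frame of crate between 0 and 0.012 m and angle between each of tin_a, tin_b, tin_c's own z axis and vertical below 0.12 rad and linear speed of each of tin_a, tin_b, tin_c below 0.05 m/s and contact force between the fingers and tin_a below 0.1 N and x of tin_b in the frame of crate between -0.075 and 0.075 m and y of tin_b in the frame of crate between -0.075 and 0.075 m and z of tin_b in the frame of crate between 0 and 0.012 m and contact force between the fingers and tin_b below 0.1 N and x of tin_c in the frame of crate between -0.075 and 0.075 m and y of tin_c in the frame of crate between -0.075 and 0.075 m and z of tin_c in the frame of crate between 0 and 0.012 m and contact force between the fingers and tin_c below 0.1 N and x of tin_c in the frame of crate below -0.005 m and y of tin_c in the frame of crate below -0.005 m and angle between flap's own z axis and vertical below 0.06 rad), for 0.2 s.
At the end, for the whole second after the job is handed in: All three tins upright (within 7 degrees) on the floor of the crate's cells, one per cell, tin_c in its own, released and still; the flap within 0.07 rad of the clip's angle, still (under 0.08 rad/s), held by the fingers (over 0.5 N) within 90 mm of the bar's middle, no loose thing touching it (x of tin_a in the frame of crate between -0.075 and 0.075 m and y of tin_a in the frame of crate between -0.075 and 0.075 m and z of tin_a in the frame of crate between 0 and 0.012 m and angle between each of tin_a, tin_b, tin_c's own z axis and vertical below 0.12 rad and linear speed of each of tin_a, tin_b, tin_c below 0.05 m/s and contact force between each of the fingers, flap and tin_a below 0.1 N and x of tin_b in the frame of crate between -0.075 and 0.075 m and y of tin_b in the frame of crate between -0.075 and 0.075 m and z of tin_b in the frame of crate between 0 and 0.012 m and contact force between each of the fingers, flap and tin_b below 0.1 N and x of tin_c in the frame of crate between -0.075 and 0.075 m and y of tin_c in the frame of crate between -0.075 and 0.075 m and z of tin_c in the frame of crate between 0 and 0.012 m and contact force between each of the fingers, flap and tin_c below 0.1 N and x of tin_c in the frame of crate below -0.005 m and y of tin_c in the frame of crate below -0.005 m and angle between the x axis of bar and the x axis of clip, either way round below 0.07 rad and angle between flap's own z axis and vertical above 0.4 rad and angular speed of flap below 0.08 rad/s and contact force between the fingers and flap above 0.5 N and distance between the grasp point and bar below 0.09 m and contact force between flap and crate below 0.1 N and contact force between flap and screwdriver below 0.1 N and contact force between flap and pulley below 0.1 N and contact force between flap and cone below 0.1 N); the arm keeps its last pose, push and grip.
It fails at once if a tin is dropped or thrown (moving over 0.6 m/s, clear of the fingers, above the crate's floor) ((linear speed of tin_a above 0.6 m/s and contact force between the fingers and tin_a below 0.01 N and height (world z) of tin_a above 0.02 m) or (linear speed of tin_b above 0.6 m/s and contact force between the fingers and tin_b below 0.01 N and height (world z) of tin_b above 0.02 m) or (linear speed of tin_c above 0.6 m/s and contact force between the fingers and tin_c below 0.01 N and height (world z) of tin_c above 0.02 m)).
It fails at once if the flap is lifted (over 0.1 rad) with a tin still on it (angle between flap's own z axis and vertical above 0.1 rad and (contact force between flap and tin_a above 0.05 N or contact force between flap and tin_b above 0.05 N or contact force between flap and tin_c above 0.05 N)).
It fails at once if the brass clip is moved more than 6 mm (distance of clip from where it was at the start of the episode above 0.006 m).
It fails at once if the screwdriver, the pulley or the spindle nose is moved more than 30 mm (distance of any of screwdriver, pulley, cone from where it was at the start of the episode above 0.03 m).
It also fails if it takes over 69 s, if anything falls off the work surface, if the arm or the gripper's body presses on something with over 40 N, if the wrist force passes 120 N, or if a joint passes its speed limit or range.

## Working session

There is one attempt and no reset: what is moved stays moved. The work goes in short steps, Python scripts to look and compute and a tool call to move; the robot and the scene stay as the last step left them, time stands still between calls to the robot, and variables do not carry over. Pictures are saved under pics/ and viewed, and the job is handed in when it is done.

Besides the shell and the picture viewer there is one more tool, called after ">>>" as name(argument=value, ...), one argument or row to a line, values as JSON. send_rows: Moves the arm, as the interface text tells. Its arguments: {"type":"object","properties":{"rows":{"type":"array"}},"required":["rows"]}

```bash
ls; mkdir -p pics
cat > h.py <<'E'
import numpy as np, cv2
from workcell import telemetry, get_image, ctrl
def snap(n,f=None):
    d=get_image(n)
    if f: cv2.imwrite('pics/'+f,d['color'])
    return d
def cam(d):
    R=cv2.Rodrigues(np.array(d['rvec'],float))[0]; t=np.array(d['tvec'],float).ravel(); return R,t
def pts(d):
    R,t=cam(d);K=np.array(d['camera_matrix']);z=d['z_map'].astype(float)
    v,u=np.mgrid[0:z.shape[0],0:z.shape[1]]
    P=np.stack([(u-K[0,2])/K[0,0]*z,(v-K[1,2])/K[1,1]*z,z],-1)
    W=(P-t)@R
    W[z<=0]=np.nan
    return W
def ray(d,u,v,h):
    R,t=cam(d);K=np.array(d['camera_matrix'])
    r=R.T@np.array([(u-K[0,2])/K[0,0],(v-K[1,2])/K[1,1],1]);c=-R.T@t
    return c+r*(h-c[2])/r[2]
def proj(d,p):
    return cv2.projectPoints(np.array(p,float).reshape(-1,3),np.array(d['rvec'],float),np.array(d['tvec'],float),np.array(d['camera_matrix'],float),None)[0].reshape(-1,2)
E
python3 - <<'E'
from h import *
print(telemetry.get_obs())
print(ctrl.tcp_to_grasp)
for n in ['side','top','wrist']:
    d=snap(n,n+'0.png'); R,t=cam(d); print(n,-R.T@t,R[2])
    np.savez('pics/%s0.npz'%n,**d)
E
```

```text
pics
{'t': 0.0, 'qpos': array([ 1.08900196e+00,  4.23849688e-01,  1.63068136e+00, -2.19186880e-05,
        1.08859906e+00, -1.89694135e-02]), 'qvel': array([-0.00112615,  0.00079402, -0.00079432,  0.00106878, -0.00168058,
        0.0002842 ]), 'joint_torque': array([ 7.08782845e-04, -5.44618893e+01, -2.73682773e+01,  6.44512684e-02,
        2.25316908e-02, -1.09404396e-04]), 'ee_pos': array([278.81218051, 558.88186663, 301.89947348]), 'orientation': array([-7.20433555e-01, -3.05749884e+00,  2.34701899e-03]), 'ft_force': array([-0.33952927,  0.32223608, -0.46335509]), 'moment': array([-0.02146828,  0.03262537,  0.02368071]), 'width': 87.90634136234135}
61.3
side [ -17.21355223 -976.71563135  844.13410501] [ 0.45598015  0.6977318  -0.55249655]
top [ 420.38108257   -8.14663699 1557.47512243] [ 0.14334492  0.00492447 -0.98966054]
wrist [211.22201296 592.6972192  383.75357305] [ 0.24416806 -0.12374269 -0.96180544]
```

View pics/side0.png

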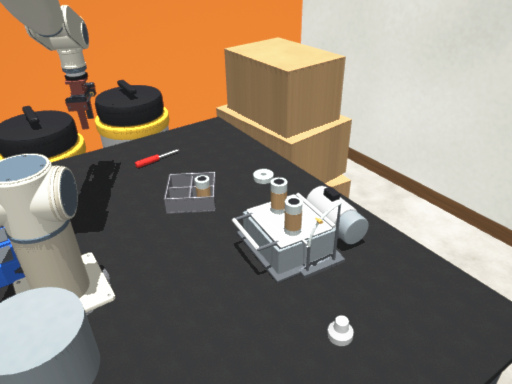

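View pics/top0.png

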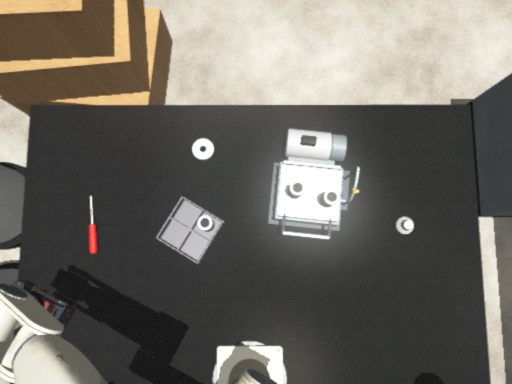

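View pics/wrist0.png

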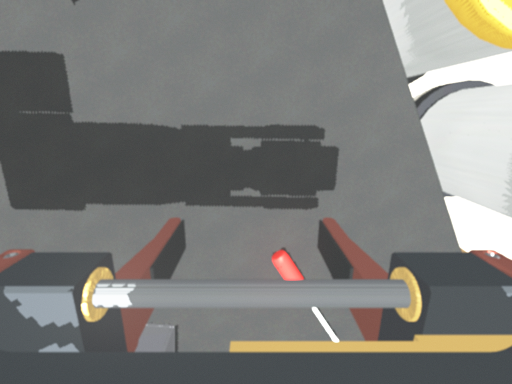

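The side view shows the crate at about (190,190), the two tins at (279,195) and (293,215), and the brass clip at (319,220). In the top view the tins are at (296,188) and (330,198), the bar at (305,235), the clip at (356,190), and the crate at (190,230) with its tin at (205,223). I'll measure these next.

Run:
```python
from h import *
d=dict(np.load('pics/top0.npz')); W=pts(d); z=W[...,2]
def box(u0,u1,v0,v1):
    m=np.zeros(z.shape,bool); m[v0:v1,u0:u1]=1; return m
# tin tops on flap
m=((z>190)&(z<212)&box(270,350,165,215)).astype(np.uint8)
n,l,s,c=cv2.connectedComponentsWithStats(m)
for i in range(1,n):
    if s[i,4]>20: print('tin',s[i],c[i],W[l==i].mean(0),np.ptp(W[l==i],0), 'ray',ray(d,*c[i],203))
m=((z>85)&(z<125)&box(180,225,200,250)).astype(np.uint8)
n,l,s,c=cv2.connectedComponentsWithStats(m)
for i in range(1,n):
    if s[i,4]>20: print('tinC',s[i],c[i],W[l==i].mean(0),'ray',ray(d,*c[i],105))
# flap/bar
m=((z>92)&(z<110)&box(260,345,150,245)); 
n,l,s,c=cv2.connectedComponentsWithStats(m.astype(np.uint8))
for i in range(1,n):
    if s[i,4]>20:
        P=W[l==i]; r=cv2.minAreaRect(P[:,:2].astype(np.float32)); print('flap',s[i],np.median(P[:,2]),r)
# crate rim
m=((z>50)&(z<68)&box(150,230,190,270))
n,l,s,c=cv2.connectedComponentsWithStats(m.astype(np.uint8))
for i in range(1,n):
    if s[i,4]>20:
        P=W[l==i]; r=cv2.minAreaRect(P[:,:2].astype(np.float32)); print('crate',s[i],np.median(P[:,2]),r)
c=cv2.resize(d['color'][150:260,150:370],None,fx=3.6,fy=3.6,interpolation=cv2.INTER_CUBIC); cv2.imwrite('pics/top0z.png',c)
s_=dict(np.load('pics/side0.npz'))
c=cv2.resize(s_['color'][160:285,150:380],None,fx=3.4,fy=3.4,interpolation=cv2.INTER_CUBIC); cv2.imwrite('pics/side0z.png',c)
```

```text
tin [290 180  16  16 196] [297.43367347 187.67346939] [ 615.04751544 -149.78948199  204.8902552 ] [47.92085013 46.30561944 19.4496963 ] ray [ 615.30811208 -149.99168498  203.        ]
tin [324 190  16  15 193] [331.47150259 196.99481865] [ 586.15823625 -253.3299035   205.2453132 ] [43.73763624 46.36392236 19.54520329] ray [ 586.42153387 -253.74191726  203.        ]
tinC [198 216  15  15 178] [205.14044944 222.85955056] [513.56447957 142.29761044 105.63294779] ray [513.59818282 142.37222714 105.        ]
flap [287 150  58   8 304] 100.06052787471184 ((746.5670776367188, -223.6190185546875), (191.4505157470703, 23.055696487426758), 89.15155792236328)
flap [ 275  160   70   80 3220] 104.169714974505 ((590.9461059570312, -202.60702514648438), (219.67739868164062, 247.35169982910156), 84.01396179199219)
crate [156 196  68  68 427] 59.26857734459384 ((494.5561828613281, 198.57156372070312), (166.55763244628906, 166.16001892089844), 59.037147521972656)
```

View pics/top0z.png

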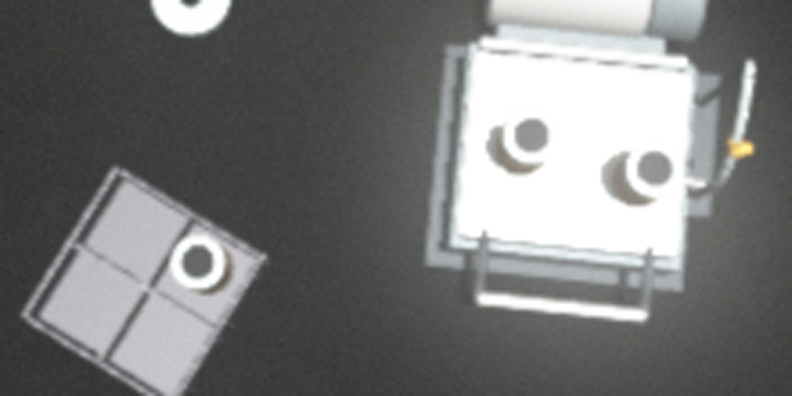

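View pics/side0z.png

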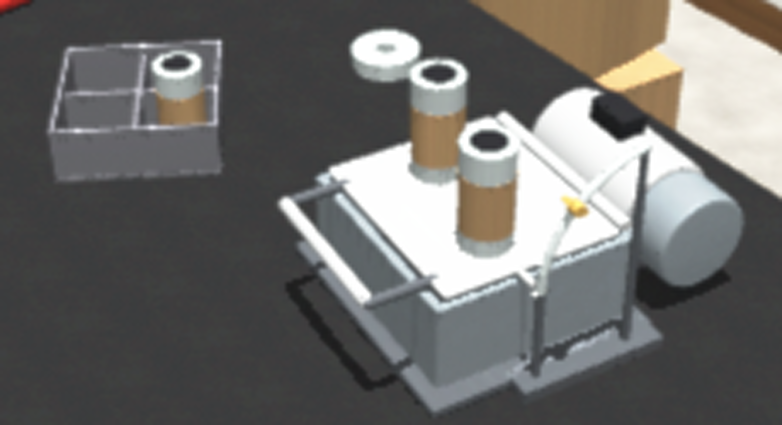

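Run:
```python
from h import *
d=dict(np.load('pics/top0.npz')); W=pts(d); z=W[...,2]
s=dict(np.load('pics/side0.npz')); Ws=pts(s)
# bar: bright top strip in front of the machine
sub=np.zeros(z.shape,bool); sub[228:245,275:338]=1
m=sub&(z>88)&(z<112)
P=W[m]; print(len(P),P.min(0),P.max(0))
# separate: for each column lowest row cluster 
r=[]
for u in range(283,331):
    vs=np.where(m[:,u])[0]
    if len(vs): r.append((u,vs.min(),vs.max()))
print(r[::6])
m2=sub&(z>88)&(z<112)
for u in range(275,338):
    vs=np.where(m2[:,u])[0]
    if len(vs): m2[:max(0,vs.max()-3),u]=0
P=W[m2]; vx,vy,x0,y0=cv2.fitLine(P[:,:2].astype(np.float32),cv2.DIST_HUBER,0,.01,.01).ravel(); print('bar dir',vx,vy,x0,y0,np.degrees(np.arctan2(vx,-vy)),np.ptp(P,0))
# hinge-side/ flap edges: plate upper face
pl=np.abs(z-103)<5
pl[:, :]&=True; 
for n,D,Wd,roi in (('top',d,W,(340,370,165,215)),('side',s,Ws,(300,340,200,245))):
    hsv=cv2.cvtColor(D['color'],cv2.COLOR_BGR2HSV)
    b=cv2.inRange(hsv,(12,120,120),(32,255,255)); u0,u1,v0,v1=roi
    k=np.zeros_like(b);k[v0:v1,u0:u1]=b[v0:v1,u0:u1]; vv,uu=np.where(k>0); w=hsv[...,1][k>0].astype(float)
    print(n,len(uu),np.average(uu,weights=w),np.average(vv,weights=w),np.nanmedian(Wd[k>0],0)); print(Wd[k>0].round(0).tolist()[:12])
```

```text
206 [ 461.39811903 -268.37661286   97.33871539] [ 496.95075182 -107.78814263  111.77092057]
[(283, np.int64(228), np.int64(234)), (289, np.int64(232), np.int64(235)), (295, np.int64(232), np.int64(235)), (301, np.int64(233), np.int64(236)), (307, np.int64(234), np.int64(236)), (313, np.int64(234), np.int64(237)), (319, np.int64(235), np.int64(238)), (325, np.int64(236), np.int64(238))]
bar dir 0.09736996 0.99524826 474.45175 -184.32372 174.41226 [ 35.55263279 160.49805262  14.43220518]
top 2 357.50207468879665 190.99585062240664 [ 607.8283004  -339.13710893  181.66629191]
[[611.0, -341.0, 181.0], [605.0, -337.0, 182.0]]
side 13 318.8814606741573 220.79831460674157 [ 604.16717273 -335.62488882  181.95849649]
[[601.0, -332.0, 187.0], [604.0, -333.0, 187.0], [604.0, -329.0, 182.0], [605.0, -332.0, 183.0], [604.0, -336.0, 186.0], [603.0, -334.0, 182.0], [605.0, -336.0, 182.0], [605.0, -339.0, 184.0], [609.0, -339.0, 182.0], [602.0, -335.0, 180.0], [603.0, -339.0, 181.0], [606.0, -339.0, 180.0]]
```

>>> send_rows(
  rows=[
    [0, 0, 0, 0.149, 1],
    [0, 0, 0, 0.149, 1],
    [0, 0, 0, 0.149, 1],
    [0, 0, 0, 0.149, 1],
    [0, 0, 0, 0.149, 1],
  ],
)

```text
t: 0.65
ee_pos: [278.9, 559.1, 302.3]
orientation: [1.792, 2.58, -0.001]
ft_force: [1.0, -0.3, 0.0]
width: 87.8
```

>>> send_rows(
  rows=[
    [0, 0, 0, 0.149, 1],
    [0, 0, 0, 0.149, 1],
    [0, 0, 0, 0.149, 1],
    [0, 0, 0, 0, 1],
  ],
)

```text
t: 1.05
ee_pos: [278.9, 559.1, 302.4]
orientation: [2.314, 2.125, -0.001]
ft_force: [-0.8, 0.4, -0.1]
width: 87.6
```

```bash
cat >> h.py <<'E'
def go(x,y,z,phi=-0.1,q=True):
    """shift in tool axes (mm), needed to bring TCP to x,y,z and jaws to world angle phi"""
    o=telemetry.get_obs(); R=cv2.Rodrigues(np.array(o['orientation'],float))[0]
    e=R.T@(np.array([x,y,z])-o['ee_pos']); a=np.arctan2(R[1,1],R[0,1]); t=-(phi-a); t=(t+np.pi/2)%np.pi-np.pi/2
    print('t %.2f'%o['t'],'pos',o['ee_pos'].round(1),'jaw',round(a,3),'zax',R[:,2].round(3),'q',np.round(o['qpos'],2),'w',round(o['width'],1),'F',o['ft_force'].round(1)); print('shift mm',e.round(1),'turn',round(t,3))
E
python3 -c "
from h import *
go(615,-150,302)"
```

```text
t 1.05 pos [278.9 559.1 302.4] jaw -0.085 zax [-0.    -0.001 -1.   ] q [1.09 0.42 1.63 0.   1.09 1.17] w 87.6 F [-0.8  0.4 -0.1]
shift mm [-6.779e+02  3.953e+02  6.000e-01] turn 0.015
```

>>> send_rows(
  rows=[
    [-0.042, 0.024, 0, 0.015, 1],
    [-0.042, 0.024, 0, 0, 1],
    [-0.042, 0.024, 0, 0, 1],
    [-0.042, 0.024, 0, 0, 1],
    [-0.042, 0.024, 0, 0, 1],
  ],
)

```text
t: 1.55
ee_pos: [378.6, 336.9, 302.7]
orientation: [2.323, 2.115, 0.0]
ft_force: [0.4, 0.7, 0.6]
width: 88.0
```

>>> send_rows(
  rows=[
    [-0.042, 0.024, 0, 0, 1],
    [-0.042, 0.024, 0, 0, 1],
    [-0.042, 0.024, 0, 0, 1],
    [-0.042, 0.024, 0, 0, 1],
    [-0.042, 0.024, 0, 0, 1],
  ],
)

```text
t: 2.05
ee_pos: [477.4, 116.0, 302.8]
orientation: [2.324, 2.114, 0.0]
ft_force: [0.6, 0.6, 0.5]
width: 87.6
```

>>> send_rows(
  rows=[
    [-0.042, 0.024, 0, 0, 1],
    [-0.042, 0.024, 0, 0, 1],
    [-0.042, 0.024, 0, 0, 1],
    [-0.02, 0.01, 0, 0, 1],
    [0, 0, 0, 0, 1],
  ],
)

```text
t: 2.55
ee_pos: [545.0, -38.1, 302.5]
orientation: [2.328, 2.109, 0.0]
ft_force: [0.5, 0.9, -0.0]
width: 87.7
```

```bash
python3 -c "
from h import *
d=snap('wrist','wrist1.png'); np.savez('pics/wrist1.npz',**d)
go(615,-150,302)"
```

```text
t 2.60 pos [544.2 -36.6 302.4] jaw -0.099 zax [-0.001  0.    -1.   ] q [-0.09  0.31  1.81  0.    1.03  0.01] w 87.5 F [-0.6 -0.3  0.4]
shift mm [-105.9   81.6    0.3] turn 0.001
```

View pics/wrist1.png

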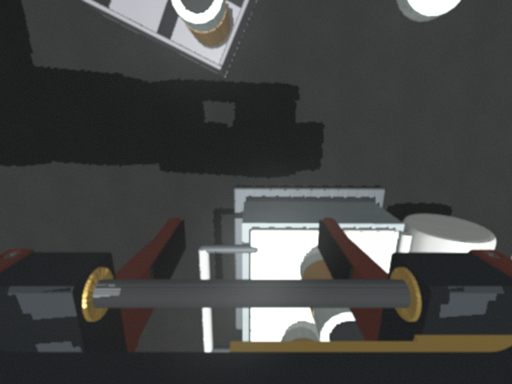

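The wrist view shows the bar as a vertical strip at about (203,300), parallel to the image's columns, and the housing's edge level at row 188. So a jaw angle of -0.1 rad lines up with the machine. The tins are at (315,262) and (340,325).

>>> send_rows(
  rows=[
    [-0.035, 0.027, 0, 0, 1],
    [-0.035, 0.027, 0, 0, 1],
    [-0.035, 0.027, 0, 0, 1],
    [0, 0, 0, 0, 1],
  ],
)

```text
t: 3.0
ee_pos: [616.3, -150.0, 302.6]
orientation: [2.326, 2.108, 0.001]
ft_force: [0.8, 0.6, -0.1]
width: 87.5
```

```bash
python3 -c "
from h import *
go(615,-150,244)
d=snap('top','top1.png'); s=snap('side','side1.png')"
```

```text
t 3.00 pos [ 616.3 -150.   302.6] jaw -0.098 zax [ 0.002 -0.001 -1.   ] q [-0.26  0.44  1.61 -0.    1.09 -0.16] w 87.5 F [ 0.8  0.6 -0.1]
shift mm [-0.1 -1.4 58.6] turn 0.002
```

View pics/side1.png

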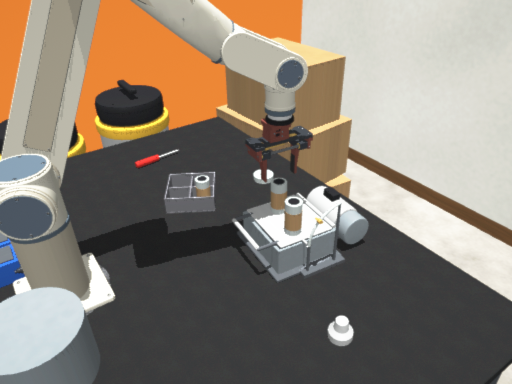

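The gripper is centred over tin_b, with the fingers at about (280,165) and the tin at (279,195). I'll lower and grip.

>>> send_rows(
  rows=[
    [0, -0.001, 0.02, 0, 1],
    [0, 0, 0.02, 0, 1],
    [0, 0, 0.018, 0, 1],
    [0, 0, 0, 0, 1],
    [0, 0, 0, 0, -0.5],
  ],
)

```text
t: 3.6
ee_pos: [612.9, -146.2, 244.9]
orientation: [-2.326, -2.111, 0.001]
ft_force: [-0.1, 0.8, -1.1]
width: 82.9
```

>>> send_rows(
  rows=[
    [0, 0, 0, 0, -1],
    [0, 0, 0, 0, -1],
    [0, 0, 0, 0, -1],
    [0, 0, 0, 0, -1],
    [0, 0, 0, 0, -1],
  ],
)

```text
t: 4.1
ee_pos: [613.7, -148.1, 245.1]
orientation: [2.328, 2.108, 0.001]
ft_force: [1.2, -0.5, 1.6]
width: 48.0
```

```bash
python3 -c "
from h import *
go(615,-150,320)"
```

```text
t 4.10 pos [ 613.7 -148.1  245.1] jaw -0.099 zax [ 0.001 -0.    -1.   ] q [-0.26  0.5   1.66  0.    0.99 -0.16] w 48.0 F [ 1.2 -0.5  1.6]
shift mm [ -1.8   1.5 -74.9] turn 0.001
```

>>> send_rows(
  rows=[
    [0, 0, -0.02, 0, -1],
    [0, 0, -0.03, 0, -1],
    [0, 0, -0.025, 0, -1],
    [0, 0, 0, 0, -1],
  ],
)

```text
t: 4.5
ee_pos: [614.7, -148.3, 322.8]
orientation: [2.325, 2.105, 0.005]
ft_force: [-0.1, -1.0, -2.7]
width: 47.8
```

```bash
python3 -c "
from h import *
go(549.5,212.3,320)"
```

```text
t 4.50 pos [ 614.7 -148.3  322.8] jaw -0.099 zax [ 0.006 -0.001 -1.   ] q [-0.26  0.41  1.6  -0.    1.13 -0.16] w 47.8 F [-0.1 -1.  -2.7]
shift mm [ 352.4 -100.6    2. ] turn 0.001
```

>>> send_rows(
  rows=[
    [0.02, -0.006, 0, 0, -1],
    [0.035, -0.01, 0, 0, -1],
    [0.035, -0.01, 0, 0, -1],
    [0.035, -0.01, 0, 0, -1],
    [0.035, -0.01, 0, 0, -1],
  ],
)

```text
t: 5.0
ee_pos: [582.2, 17.0, 317.7]
orientation: [-2.328, -2.107, 0.003]
ft_force: [0.0, -0.2, -3.5]
width: 47.9
```

>>> send_rows(
  rows=[
    [0.035, -0.01, 0, 0, -1],
    [0.035, -0.01, 0, 0, -1],
    [0.035, -0.01, 0, 0, -1],
    [0.035, -0.01, 0, 0, -1],
    [0.03, -0.008, 0, 0, -1],
  ],
)

```text
t: 5.5
ee_pos: [551.1, 191.2, 317.7]
orientation: [-2.327, -2.108, 0.004]
ft_force: [0.5, -0.3, -2.8]
width: 47.8
```

>>> send_rows(
  rows=[
    [0.02, -0.006, 0, 0, -1],
    [0, 0, 0, 0, -1],
    [0, 0, 0, 0, -1],
  ],
)

```text
t: 5.8
ee_pos: [547.8, 210.1, 318.1]
orientation: [-2.327, -2.11, 0.004]
ft_force: [-0.0, 0.5, -2.9]
width: 47.5
```

```bash
python3 -c "
from h import *
d=snap('top','top2.png'); snap('side','side2.png')
go(549.5,212.3,150)
d=dict(np.load('pics/top0.npz'));
import numpy as np
print(proj(d,[[494.6,198.6,60],[549.5,212.3,60],[439.7,184.9,60]]))
c=cv2.imread('pics/top2.png')[190:280,140:240]; cv2.imwrite('pics/top2z.png',cv2.resize(c,None,fx=6,fy=6,interpolation=2))
"
```

```text
t 5.90 pos [548.3 209.3 318.7] jaw -0.1 zax [-0.001 -0.001 -1.   ] q [ 0.34  0.35  1.7  -0.    1.09  0.44] w 47.6 F [-0.2 -0.2 -1.7]
shift mm [  3.2   1.1 168.7] turn 0.0
[[189.68941212 229.38879592]
 [185.94745603 213.06407944]
 [193.47134941 245.88793507]]
```

View pics/side2.png

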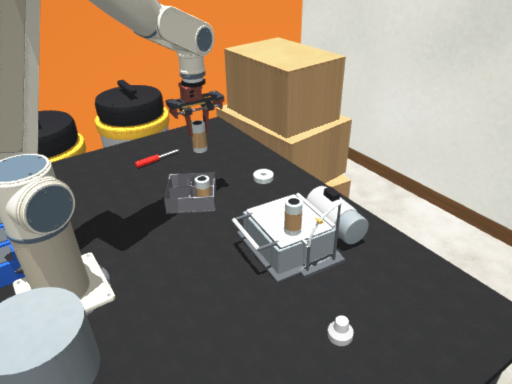

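View pics/top2z.png

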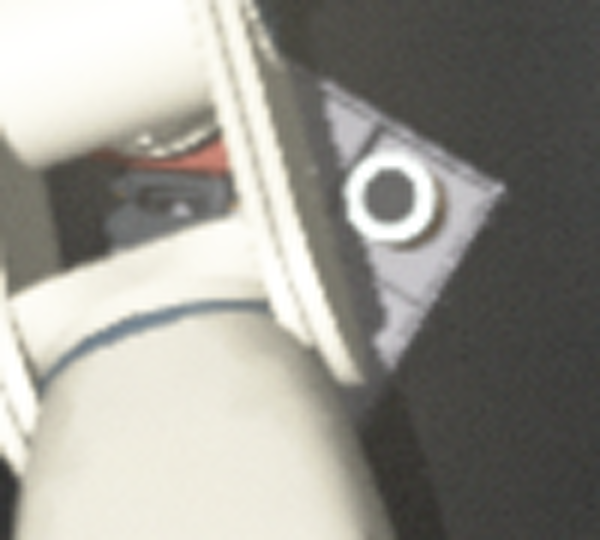

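>>> send_rows(
  rows=[
    [0.003, 0.001, 0.03, 0, -1],
    [0, 0, 0.035, 0, -1],
    [0, 0, 0.035, 0, -1],
    [0, 0, 0.025, 0, -1],
    [0, 0, 0, 0, -1],
  ],
)

```text
t: 6.4
ee_pos: [547.9, 211.2, 191.0]
orientation: [-2.328, -2.105, 0.011]
ft_force: [-0.2, 1.1, -3.3]
width: 48.0
```

```bash
python3 -c "
from h import *
go(549.5,212.3,147)
snap('side','side3.png'); d=snap('wrist','wrist3.png')
c=cv2.imread('pics/side3.png')[140:230,140:240]; cv2.imwrite('pics/side3z.png',cv2.resize(c,None,fx=6,fy=6,interpolation=2))"
```

```text
t 6.40 pos [547.9 211.2 191. ] jaw -0.101 zax [-0.007 -0.003 -1.   ] q [ 0.35  0.52  1.78 -0.    0.85  0.45] w 48.0 F [-0.2  1.1 -3.3]
shift mm [ 1.4  1.8 44. ] turn -0.001
```

View pics/side3z.png

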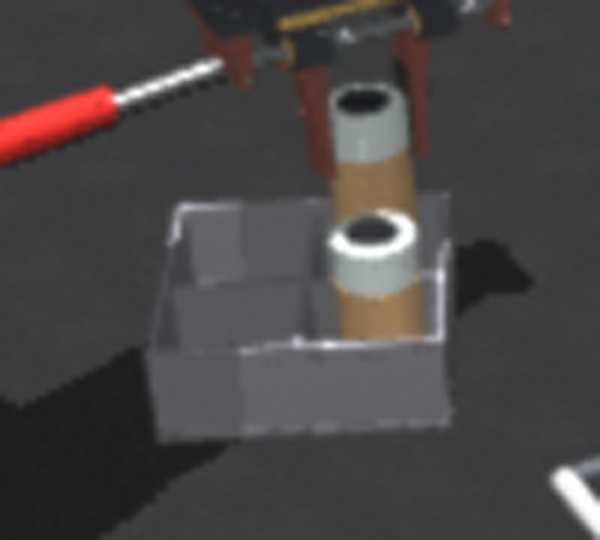

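View pics/wrist3.png

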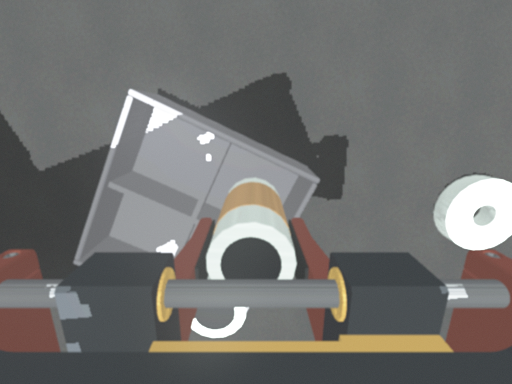

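The tin is over the back right cell: in the zoomed side view it stands behind the crate's own tin at (372,235), and the wrist view shows it clear of the walls. I'll go on down.

>>> send_rows(
  rows=[
    [0.001, 0.001, 0.015, 0, -1],
    [0, 0, 0.012, 0, -1],
    [0, 0, 0.01, 0, -1],
    [0, 0, 0.004, 0, -1],
    [0, 0, 0, 0, -1],
  ],
)

```text
t: 7.0
ee_pos: [550.4, 214.0, 152.8]
orientation: [-2.328, -2.109, 0.002]
ft_force: [0.1, -0.5, -2.0]
width: 48.0
```

>>> send_rows(
  rows=[
    [0, 0, 0.001, 0, -1],
    [0, 0, 0.001, 0, -1],
    [0, 0, 0, 0, -1],
  ],
)

```text
t: 7.3
ee_pos: [551.0, 214.1, 151.9]
orientation: [2.328, 2.109, 0.001]
ft_force: [-1.1, -0.1, -3.1]
width: 48.1
```

```bash
python3 -c "
from h import *
go(549.5,212.3,147)
"
```

```text
t 7.30 pos [551.  214.1 151.9] jaw -0.099 zax [ 0.001  0.    -1.   ] q [ 0.35  0.58  1.79 -0.    0.77  0.45] w 48.1 F [-1.1 -0.1 -3.1]
shift mm [-2.  -1.3  4.9] turn 0.001
```

>>> send_rows(
  rows=[
    [-0.001, 0, 0.002, 0, -1],
    [0, 0, 0.001, 0, -1],
    [0, 0, 0.001, 0, -1],
    [0, 0, 0, 0, -1],
  ],
)

```text
t: 7.7
ee_pos: [550.7, 213.0, 147.5]
orientation: [-2.329, -2.109, 0.0]
ft_force: [-0.6, 1.3, -2.7]
width: 47.9
```

```bash
python3 -c "
from h import *
go(549.5,212.3,147)
"
```

```text
t 7.70 pos [550.7 213.  147.5] jaw -0.099 zax [-0. -0. -1.] q [0.35 0.59 1.79 0.   0.76 0.45] w 47.9 F [-0.6  1.3 -2.7]
shift mm [-0.8 -1.1  0.5] turn 0.001
```

>>> send_rows(
  rows=[
    [0, 0, 0.001, 0, -1],
    [0, 0, 0, 0, -1],
  ],
)

```text
t: 7.9
ee_pos: [551.0, 213.1, 147.0]
orientation: [2.328, 2.109, 0.001]
ft_force: [-0.9, -0.4, 1.1]
width: 47.9
```

>>> send_rows(
  rows=[
    [0, 0, 0.001, 0, -1],
    [0, 0, 0, 0, -1],
  ],
)

```text
t: 8.1
ee_pos: [551.4, 213.2, 146.6]
orientation: [2.328, 2.108, 0.002]
ft_force: [0.2, -0.8, 6.4]
width: 47.7
```

>>> send_rows(
  rows=[
    [0, 0, 0, 0, 0.2],
    [0, 0, 0, 0, 0.4],
    [0, 0, 0, 0, 0.4],
    [0, 0, 0, 0, 0.4],
    [0, 0, 0, 0, 0.4],
  ],
)

```text
t: 8.6
ee_pos: [550.7, 213.1, 145.5]
orientation: [-2.329, -2.109, 0.0]
ft_force: [0.1, -0.3, 0.2]
width: 61.4
```

>>> send_rows(
  rows=[
    [0, 0, -0.01, 0, 0.4],
    [0, 0, -0.03, 0, 0.5],
    [0, 0, -0.05, 0, 0.5],
    [0, 0, -0.05, 0, 1],
    [0, 0, -0.03, 0, 1],
  ],
)

```text
t: 9.1
ee_pos: [551.6, 213.4, 320.5]
orientation: [2.327, 2.107, 0.007]
ft_force: [0.9, -0.1, 0.2]
width: 78.2
```

```bash
python3 -c "
from h import *
go(586.3,-253.5,320)
snap('side','side4.png')
c=cv2.imread('pics/side4.png')[140:230,140:240]; cv2.imwrite('pics/side4z.png',cv2.resize(c,None,fx=6,fy=6,interpolation=2))"
```

```text
t 9.10 pos [551.6 213.4 320.5] jaw -0.099 zax [ 0.005  0.002 -1.   ] q [0.35 0.35 1.69 0.   1.09 0.45] w 78.2 F [ 0.9 -0.1  0.2]
shift mm [-4.612e+02  8.070e+01 -2.000e-01] turn 0.001
```

View pics/side4z.png

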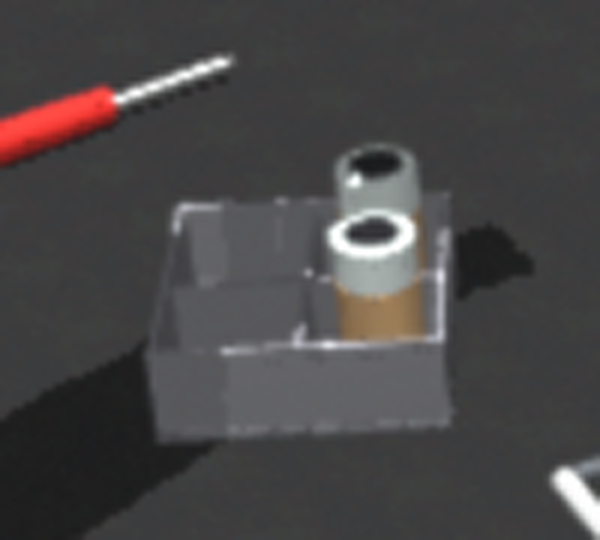

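Tin_b stands upright in the back right cell, its top at (378,163) in the zoom, and the crate hasn't moved. Next is tin_a.

>>> send_rows(
  rows=[
    [-0.03, 0.005, 0, 0, 1],
    [-0.043, 0.0075, 0, 0, 1],
    [-0.043, 0.0075, 0, 0, 1],
    [-0.043, 0.0075, 0, 0, 1],
    [-0.043, 0.0075, 0, 0, 1],
  ],
)

```text
t: 9.65
ee_pos: [565.4, 7.0, 316.2]
orientation: [2.328, 2.109, 0.001]
ft_force: [0.9, 0.4, -0.4]
width: 87.3
```

>>> send_rows(
  rows=[
    [-0.043, 0.0075, 0, 0, 1],
    [-0.043, 0.0075, 0, 0, 1],
    [-0.043, 0.0075, 0, 0, 1],
    [-0.043, 0.0075, 0, 0, 1],
    [-0.043, 0.0075, 0, 0, 1],
  ],
)

```text
t: 10.15
ee_pos: [581.4, -210.8, 316.2]
orientation: [2.329, 2.109, 0.0]
ft_force: [1.1, 0.8, 0.1]
width: 87.8
```

>>> send_rows(
  rows=[
    [-0.03, 0.006, 0, 0, 1],
    [0, 0, 0, 0, 1],
    [0, 0, 0, 0, 1],
  ],
)

```text
t: 10.45
ee_pos: [584.3, -239.8, 315.6]
orientation: [-2.33, -2.107, -0.0]
ft_force: [-0.1, 1.1, -0.0]
width: 87.8
```

```bash
python3 -c "
from h import *
go(586.3,-253.5,246)
"
```

```text
t 10.45 pos [ 584.3 -239.8  315.6] jaw -0.101 zax [-0.  0. -1.] q [-0.41  0.42  1.6   0.    1.12 -0.31] w 87.8 F [-0.1  1.1 -0. ]
shift mm [-13.4   3.4  69.6] turn -0.001
```

>>> send_rows(
  rows=[
    [-0.0135, 0.003, 0.02, 0, 1],
    [0, 0, 0.025, 0, 1],
    [0, 0, 0.025, 0, 1],
    [0, 0, 0, 0, 1],
    [0, 0, 0, 0, 1],
  ],
)

```text
t: 10.95
ee_pos: [586.4, -252.0, 246.0]
orientation: [-2.327, -2.11, 0.0]
ft_force: [1.1, -0.3, -0.2]
width: 87.9
```

```bash
python3 -c "
from h import *
go(586.3,-253.5,245)
d=snap('side','side5.png')
c=cv2.imread('pics/side5.png')[130:280,200:390]; cv2.imwrite('pics/side5z.png',cv2.resize(c,None,fx=4,fy=4,interpolation=2))"
```

```text
t 10.95 pos [ 586.4 -252.   246. ] jaw -0.098 zax [-0.001  0.    -1.   ] q [-0.42  0.51  1.64  0.    1.   -0.33] w 87.9 F [ 1.1 -0.3 -0.2]
shift mm [-1.5  0.   1. ] turn 0.002
```

View pics/side5z.png

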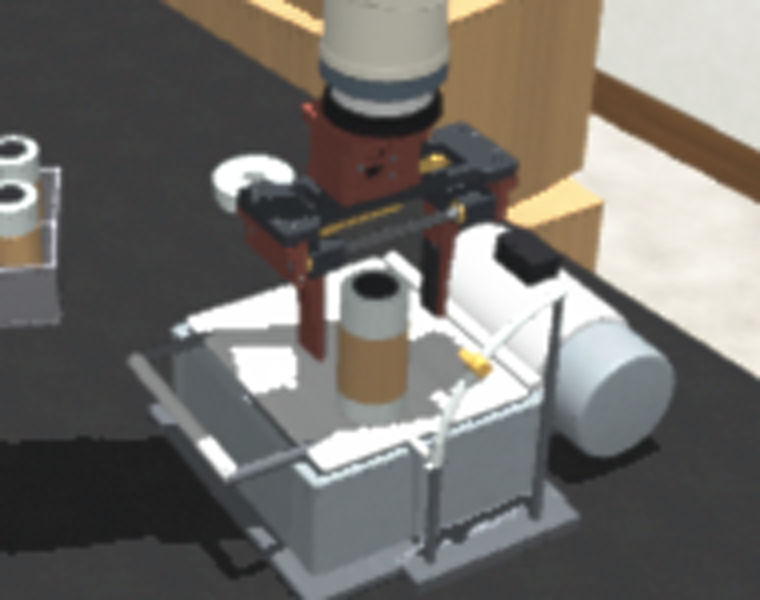

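The fingers straddle tin_a, whose top is at (376,283) in the zoom, and are well clear of the quadrant and clip at (475,362). I'll close.

>>> send_rows(
  rows=[
    [0, 0, 0, 0, -0.5],
    [0, 0, 0, 0, -1],
    [0, 0, 0, 0, -1],
    [0, 0, 0, 0, -1],
    [0, 0, 0, 0, -1],
  ],
)

```text
t: 11.5
ee_pos: [586.3, -253.3, 245.9]
orientation: [2.329, 2.108, 0.0]
ft_force: [-0.4, -0.4, 0.4]
width: 51.1
```

>>> send_rows(
  rows=[
    [0, 0, 0, 0, -1],
    [0, 0, -0.015, 0, -1],
    [0, 0, -0.03, 0, -1],
    [0, 0, -0.03, 0, -1],
    [0, 0, 0, 0, -1],
  ],
)

```text
t: 12.0
ee_pos: [588.1, -254.1, 325.8]
orientation: [2.323, 2.104, 0.005]
ft_force: [0.3, 0.4, -1.2]
width: 48.0
```

```bash
python3 -c "
from h import *
go(439.7,184.9,318)
"
```

```text
t 12.00 pos [ 588.1 -254.1  325.8] jaw -0.099 zax [ 0.007 -0.003 -1.   ] q [-0.43  0.42  1.58  0.    1.14 -0.33] w 48.0 F [ 0.3  0.4 -1.2]
shift mm [ 422.1 -191.2    5.3] turn 0.001
```

>>> send_rows(
  rows=[
    [0.02, -0.009, 0, 0, -1],
    [0.035, -0.016, 0, 0, -1],
    [0.035, -0.016, 0, 0, -1],
    [0.035, -0.016, 0, 0, -1],
    [0.035, -0.016, 0, 0, -1],
  ],
)

```text
t: 12.5
ee_pos: [528.3, -85.5, 319.8]
orientation: [-2.328, -2.107, 0.001]
ft_force: [0.3, 0.3, -2.2]
width: 47.5
```

>>> send_rows(
  rows=[
    [0.035, -0.016, 0, 0, -1],
    [0.035, -0.016, 0, 0, -1],
    [0.035, -0.016, 0, 0, -1],
    [0.035, -0.016, 0, 0, -1],
    [0.035, -0.016, 0, 0, -1],
  ],
)

```text
t: 13.0
ee_pos: [465.9, 96.4, 320.1]
orientation: [-2.328, -2.108, 0.001]
ft_force: [0.6, 0.3, -1.9]
width: 48.2
```

>>> send_rows(
  rows=[
    [0.035, -0.016, 0, 0, -1],
    [0.03, -0.013, 0, 0, -1],
    [0.015, -0.006, 0, 0, -1],
    [0, 0, 0, 0, -1],
    [0, 0, 0, 0, -1],
  ],
)

```text
t: 13.5
ee_pos: [439.9, 178.2, 320.2]
orientation: [-2.327, -2.11, 0.002]
ft_force: [-0.3, -0.4, -2.5]
width: 47.8
```

```bash
python3 -c "
from h import *
go(439.7,184.9,190)
"
```

```text
t 13.50 pos [439.9 178.2 320.2] jaw -0.098 zax [-0.001 -0.001 -1.   ] q [ 0.36  0.18  1.94 -0.    1.03  0.46] w 47.8 F [-0.3 -0.4 -2.5]
shift mm [  6.8  -0.7 130.2] turn 0.002
```

>>> send_rows(
  rows=[
    [0.0065, -0.001, 0.02, 0, -1],
    [0, 0, 0.035, 0, -1],
    [0, 0, 0.035, 0, -1],
    [0, 0, 0.03, 0, -1],
    [0, 0, 0, 0, -1],
  ],
)

```text
t: 14.0
ee_pos: [438.0, 183.0, 197.4]
orientation: [-2.328, -2.105, 0.011]
ft_force: [-0.6, -0.1, -3.0]
width: 47.6
```

```bash
python3 -c "
from h import *
go(439.7,184.9,147)
snap('side','side6.png'); d=snap('wrist','wrist6.png')
c=cv2.imread('pics/side6.png')[120:230,140:260]; cv2.imwrite('pics/side6z.png',cv2.resize(c,None,fx=5,fy=5,interpolation=2))"
```

```text
t 14.00 pos [438.  183.  197.4] jaw -0.1 zax [-0.007 -0.003 -1.   ] q [ 0.37  0.37  2.03 -0.    0.75  0.47] w 47.6 F [-0.6 -0.1 -3. ]
shift mm [ 2.3  1.8 50.4] turn -0.0
```

View pics/side6z.png

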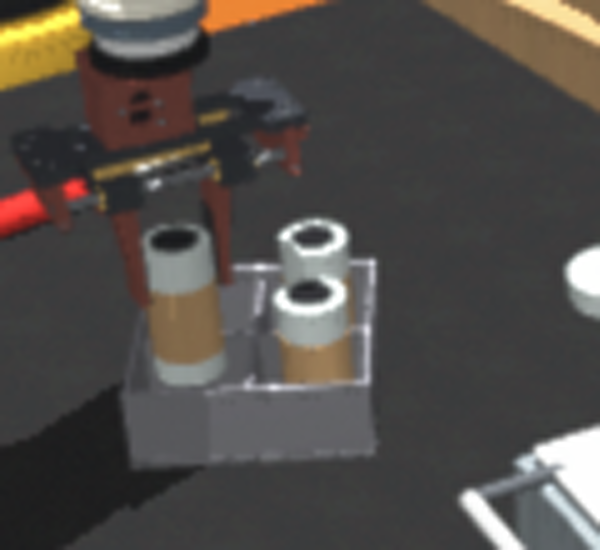

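View pics/wrist6.png

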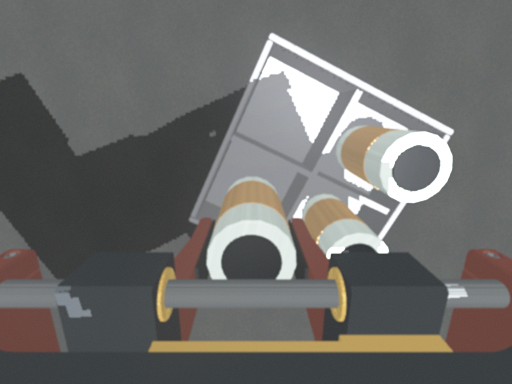

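The tin is over the front left cell, at (187,310) in the zoomed side view, next to tin_c and clear of it. I'll lower it.

>>> send_rows(
  rows=[
    [0.001, 0.001, 0.015, 0, -1],
    [0, 0, 0.015, 0, -1],
    [0, 0, 0.01, 0, -1],
    [0, 0, 0.004, 0, -1],
    [0, 0, 0, 0, -1],
  ],
)

```text
t: 14.6
ee_pos: [441.3, 185.7, 157.1]
orientation: [2.329, 2.108, 0.001]
ft_force: [1.2, -0.4, -2.5]
width: 47.8
```

>>> send_rows(
  rows=[
    [0, 0, 0.001, 0, -1],
    [0, 0, 0.001, 0, -1],
    [0, 0, 0, 0, -1],
  ],
)

```text
t: 14.9
ee_pos: [441.2, 185.8, 155.0]
orientation: [2.328, 2.109, 0.001]
ft_force: [-0.4, 0.7, -1.4]
width: 47.5
```

```bash
python3 -c "
from h import *
go(439.7,184.9,147)
"
```

```text
t 14.90 pos [441.2 185.8 155. ] jaw -0.099 zax [ 0.001  0.    -1.   ] q [ 0.37  0.46  2.04 -0.    0.65  0.47] w 47.5 F [-0.4  0.7 -1.4]
shift mm [-1.1 -1.4  8. ] turn 0.001
```

>>> send_rows(
  rows=[
    [-0.001, -0.001, 0.002, 0, -1],
    [0, 0, 0.002, 0, -1],
    [0, 0, 0.001, 0, -1],
    [0, 0, 0.001, 0, -1],
    [0, 0, 0, 0, -1],
  ],
)

```text
t: 15.4
ee_pos: [439.9, 184.9, 148.5]
orientation: [-2.329, -2.109, 0.001]
ft_force: [1.4, -0.2, -1.8]
width: 47.4
```

>>> send_rows(
  rows=[
    [0, 0, 0.001, 0, -1],
    [0, 0, 0, 0, -1],
  ],
)

```text
t: 15.6
ee_pos: [440.0, 184.9, 147.8]
orientation: [2.329, 2.109, 0.0]
ft_force: [1.1, -0.5, 0.5]
width: 47.6
```

>>> send_rows(
  rows=[
    [0, 0, 0.001, 0, -1],
    [0, 0, 0, 0, -1],
  ],
)

```text
t: 15.8
ee_pos: [440.2, 184.9, 147.6]
orientation: [2.329, 2.109, 0.001]
ft_force: [-2.3, -1.1, 13.2]
width: 47.4
```

>>> send_rows(
  rows=[
    [0, 0, 0, 0, 0.2],
    [0, 0, 0, 0, 0.4],
    [0, 0, 0, 0, 0.4],
    [0, 0, 0, 0, 0.4],
    [0, 0, 0, 0, 0.4],
  ],
)

```text
t: 16.3
ee_pos: [439.9, 184.9, 146.6]
orientation: [-2.329, -2.109, 0.0]
ft_force: [0.2, 0.3, 0.0]
width: 61.4
```

>>> send_rows(
  rows=[
    [0, 0, -0.01, 0, 0.4],
    [0, 0, -0.03, 0, 0.5],
    [0, 0, -0.05, 0, 0.5],
    [0, 0, -0.05, 0, 0.5],
    [0, 0, 0, 0, 0.3],
  ],
)

```text
t: 16.8
ee_pos: [442.8, 186.0, 293.4]
orientation: [2.325, 2.106, 0.018]
ft_force: [-0.6, -0.3, 0.0]
width: 60.7
```

```bash
python3 -c "
from h import *
snap('side','side7.png')
c=cv2.imread('pics/side7.png')[120:230,140:260]; cv2.imwrite('pics/side7z.png',cv2.resize(c,None,fx=5,fy=5,interpolation=2))
go(474.5,-188,260)"
```

```text
t 16.85 pos [441.4 185.5 290.4] jaw -0.099 zax [ 0.007  0.003 -1.   ] q [0.37 0.22 1.96 0.   0.95 0.47] w 58.3 F [-0.4 -0.2  0.1]
shift mm [-368.5   69.6   29.6] turn 0.001
```

View pics/side7z.png

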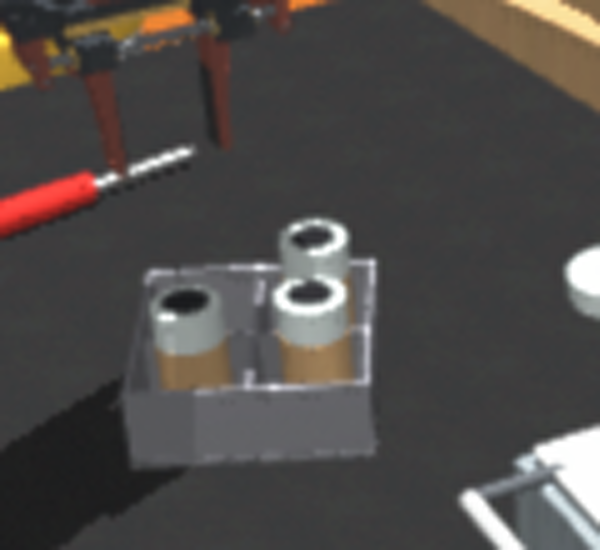

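Tin_a stands upright in the front left cell at (190,335) in the zoom. All three tins are in separate cells. I'll plan a wrist view of the clip and bar before lifting.

Run:
```python
from h import *
d=dict(np.load('pics/wrist1.npz')); base=np.array([544.2,-36.6,302.4])
print(d['camera_matrix'])
for c in ([560,-290,330],[560,-270,360],[600,-300,330],[540,-240,380]):
    p=np.array([[605,-336,182],[708,-211,100],[474.5,-190,100],[600,-318,100]])-(np.array(c)-base)
    print(c,proj(d,p).round(0).tolist())
t=dict(np.load('pics/top0.npz'))
```

```text
[[267.7539061    0.         251.19638303]
 [  0.         267.7539061  190.99305783]
 [  0.           0.           1.        ]]
[560, -290, 330] [[303.0, 241.0], [378.0, 96.0], [165.0, 98.0], [286.0, 198.0]]
[560, -270, 360] [[299.0, 246.0], [366.0, 115.0], [175.0, 117.0], [284.0, 205.0]]
[600, -300, 330] [[260.0, 236.0], [341.0, 90.0], [127.0, 92.0], [252.0, 193.0]]
[540, -240, 380] [[314.0, 259.0], [375.0, 137.0], [198.0, 138.0], [297.0, 219.0]]
```

```bash
python3 -c "
from h import *
go(580,-310,350)"
```

```text
t 16.85 pos [441.4 185.5 290.4] jaw -0.099 zax [ 0.007  0.003 -1.   ] q [0.37 0.22 1.96 0.   0.95 0.47] w 58.3 F [-0.4 -0.2  0.1]
shift mm [-479.1  187.3  -60. ] turn 0.001
```

>>> send_rows(
  rows=[
    [-0.03, 0.012, -0.01, 0, 0.2],
    [-0.04, 0.0155, -0.01, 0, 0.2],
    [-0.04, 0.0155, -0.01, 0, 0.2],
    [-0.04, 0.0155, -0.01, 0, 0.2],
    [-0.04, 0.0155, -0.01, 0, 0.2],
  ],
)

```text
t: 17.35
ee_pos: [494.2, -13.1, 335.7]
orientation: [-2.327, -2.108, 0.003]
ft_force: [1.3, 0.3, 0.7]
width: 52.4
```

>>> send_rows(
  rows=[
    [-0.04, 0.0155, -0.01, 0, 0.2],
    [-0.04, 0.0155, 0, 0, 0.2],
    [-0.04, 0.0155, 0, 0, 0.2],
    [-0.04, 0.0155, 0, 0, 0.2],
    [-0.04, 0.0155, 0, 0, 0.2],
  ],
)

```text
t: 17.85
ee_pos: [551.6, -219.8, 345.0]
orientation: [-2.327, -2.107, 0.002]
ft_force: [0.6, 0.4, 0.7]
width: 52.3
```

>>> send_rows(
  rows=[
    [-0.04, 0.0155, 0, 0, 0.2],
    [-0.04, 0.0155, 0, 0, 0.2],
    [0, 0, 0, 0, 0.2],
    [0, 0, 0, 0, 0.2],
  ],
)

```text
t: 18.25
ee_pos: [574.3, -301.1, 344.5]
orientation: [-2.328, -2.105, 0.001]
ft_force: [0.0, 0.0, 0.7]
width: 52.9
```

```bash
python3 -c "
from h import *
go(580,-310,350)
d=snap('wrist','wrist8.png');np.savez('pics/wrist8.npz',**d)
s=snap('side','side8.png');np.savez('pics/side8.npz',**s)
c=s['color'][130:280,200:390]; cv2.imwrite('pics/side8z.png',cv2.resize(c,None,fx=4,fy=4,interpolation=2))"
```

```text
t 18.25 pos [ 574.3 -301.1  344.5] jaw -0.101 zax [-0.003  0.002 -1.   ] q [-0.5   0.42  1.54  0.    1.19 -0.4 ] w 52.9 F [0.  0.  0.7]
shift mm [-8.2  6.6 -5.5] turn -0.001
```

View pics/wrist8.png

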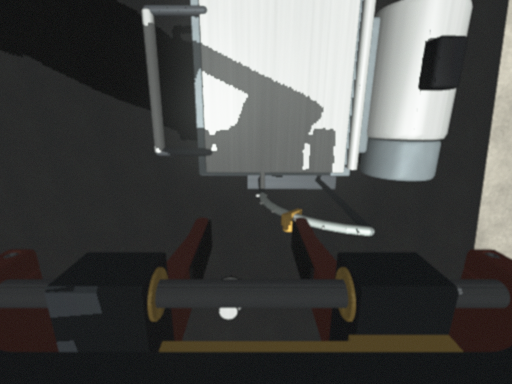

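View pics/side8z.png

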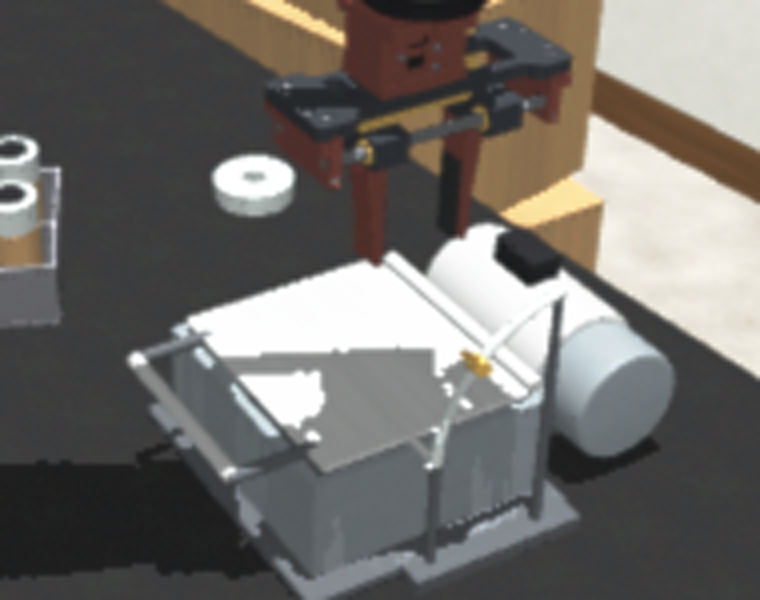

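The wrist view shows the bar from (149,12) to (159,152), the plate's near edge at row 173 from x=203 to 350, and the clip at (290,220). I'll compute the hinge frame and the clip's angle.

Run:
```python
from h import *
d=dict(np.load('pics/wrist8.npz')); s=dict(np.load('pics/side8.npz')); W=pts(d); Ws=pts(s)
P1=ray(d,150,12,100);P2=ray(d,159,152,100); print('bar ends',P1,P2)
for n,u,v in (('plate near front',203,173),('plate near hinge',349,173)): print(n,ray(d,u,v,103),W[v-3,u+ (4 if u<250 else -6)])
# plate points by depth
z=W[...,2]; m=np.zeros(z.shape,bool); m[20:178,195:372]=1; m&=(np.abs(z-103)<2.5); r=cv2.minAreaRect(W[m][:,:2].astype(np.float32)); print(np.median(z[m]),r)
m=np.zeros(z.shape,bool); m[10:150,140:168]=1; m&=(np.abs(z-104)<6); P=W[m]; l=cv2.fitLine(P[:,:2].astype(np.float32),2,0,.01,.01).ravel(); print('bar',len(P),P.mean(0),P[:,2].max(),l,P[:,1].min(),P[:,1].max())
uv={}
for n,D,Wd,roi in (('w',d,W,(275,305,205,235)),('s',s,Ws,(305,335,205,235))):
    hsv=cv2.cvtColor(D['color'],cv2.COLOR_BGR2HSV); b=cv2.inRange(hsv,(10,90,80),(34,255,255)); u0,u1,v0,v1=roi
    k=np.zeros_like(b);k[v0:v1,u0:u1]=b[v0:v1,u0:u1]; vv,uu=np.where(k>0); uv[n]=np.array([uu.mean(),vv.mean()]); print(n,len(uu),uv[n],uu.min(),uu.max(),vv.min(),vv.max(),np.nanmedian(Wd[k>0],0))
M=[]
for D in (d,s):
    R,t=cam(D); M.append(np.array(D['camera_matrix'])@np.c_[R,t])
X=cv2.triangulatePoints(M[0],M[1],uv['w'].reshape(2,1),uv['s'].reshape(2,1)).ravel(); X=X[:3]/X[3]; print('clip',X, proj(d,X),proj(s,X))
for psi in (-0.1,):
  for H in ((P1+P2)/2,):
    c,sn=np.cos(psi),np.sin(psi); h=H+235*np.array([c,sn,0]); e=X-h
    print('hinge',h,'clip rel', e[0]*c+e[1]*sn, -e[0]*sn+e[1]*c, e[2], 'ang',np.arctan2(e[2],-(e[0]*c+e[1]*sn)))
```

```text
bar ends [ 483.53282027 -110.26012159  100.        ] [ 464.12586421 -258.14821579  100.        ]
plate near front [ 514.27169002 -288.76438375  103.        ] [ 519.83731578 -285.42833321  103.54736795]
plate near hinge [ 693.13008244 -306.63855308  103.        ] [ 685.84596047 -302.15115795  102.93848448]
102.56433914542839 ((612.2145385742188, -217.61663818359375), (172.0916748046875, 198.31141662597656), 84.00067901611328)
bar 1610 [ 476.53657816 -174.20120923  104.11076468] 108.7039099977343 [ 1.2482076e-01  9.9217933e-01  4.7653659e+02 -1.7420120e+02] -255.28203142107702 -108.74427979945773
w 252 [288.99206349 220.04365079] 282 301 209 232 [ 606.96722624 -326.71249225  182.37632694]
s 24 [319.         220.70833333] 316 322 218 223 [ 604.41800525 -336.76113651  182.90191718]
clip [ 609.06845752 -330.87140308  177.79897109] [[290.08891779 220.64612304]] [[318.81699559 220.7636268 ]]
hinge [ 707.65532108 -207.6650216   100.        ] clip rel -85.79422587208073 -132.433126187364 77.79897109438153 ang 0.7365642366358364
```

```bash
python3 -c "
from h import *
go(474,-184,230,-0.108)"
```

```text
t 18.35 pos [ 574.4 -299.7  345.4] jaw -0.099 zax [-0.002  0.001 -1.   ] q [-0.5   0.42  1.54  0.    1.19 -0.4 ] w 52.7 F [ 0.7  0.3 -0.5]
shift mm [ 105.1 -111.   115.8] turn 0.009
```

>>> send_rows(
  rows=[
    [0.026, -0.0275, 0, 0.009, 0.2],
    [0.026, -0.0275, 0, 0, 0.2],
    [0.026, -0.0275, 0.03, 0, 0.2],
    [0.026, -0.0275, 0.04, 0, 0.2],
    [0, 0, 0.04, 0, 0.2],
  ],
)

```text
t: 18.85
ee_pos: [475.7, -184.4, 240.2]
orientation: [-2.334, -2.101, 0.0]
ft_force: [0.1, -0.5, 0.0]
width: 52.5
```

>>> send_rows(
  rows=[
    [0, 0, 0, 0, 0.2],
    [0, 0, 0, 0, 0.2],
  ],
)

```text
t: 19.05
ee_pos: [479.2, -187.8, 240.9]
orientation: [-2.336, -2.099, 0.0]
ft_force: [-0.5, -0.7, 0.5]
width: 52.6
```

```bash
python3 -c "
from h import *
go(474,-184,161,-0.108)
d=snap('wrist','wrist9.png');np.savez('pics/wrist9.npz',**d)
s=snap('side','side9.png')
c=s['color'][130:280,200:390]; cv2.imwrite('pics/side9z.png',cv2.resize(c,None,fx=4,fy=4,interpolation=2))
"
```

```text
t 19.05 pos [ 479.2 -187.8  240.9] jaw -0.107 zax [-0.001  0.    -1.   ] q [-0.4   0.35  1.92  0.    0.87 -0.29] w 52.6 F [-0.5 -0.7  0.5]
shift mm [ 3.2 -5.5 79.9] turn 0.001
```

View pics/wrist9.png

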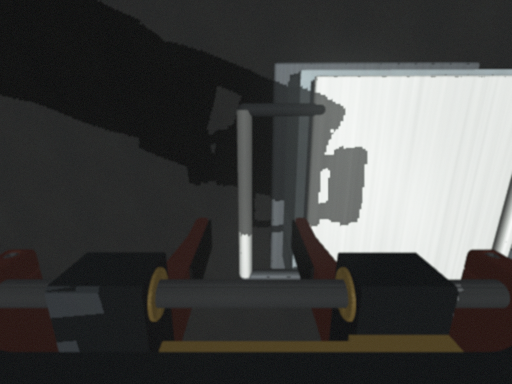

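View pics/side9z.png

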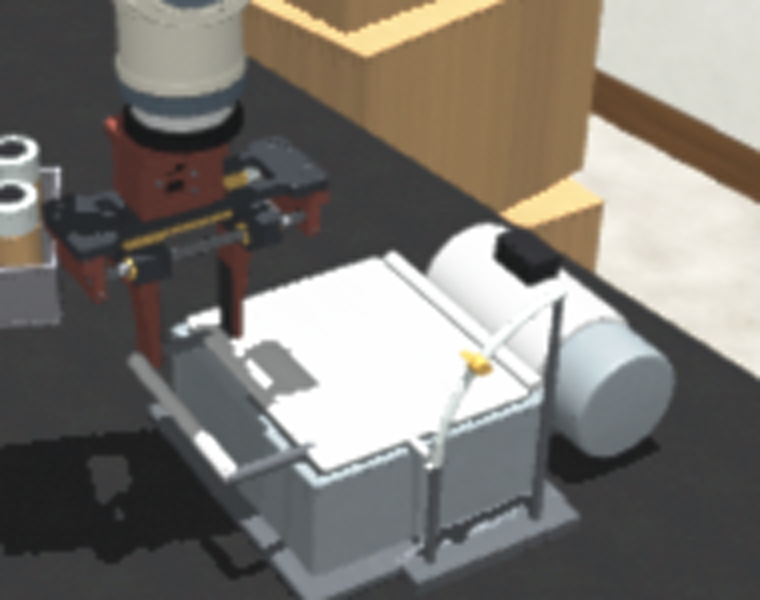

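```bash
python3 -c "
from h import *
d=dict(np.load('pics/wrist9.npz'))
a=ray(d,244.5,108,100);b=ray(d,245.5,274,100); print(a,b,(a+b)/2,np.hypot(*(a-b)[:2]),np.arctan2(-(a-b)[0],(a-b)[1]))
"
```

```text
[ 481.78265775 -107.31482211  100.        ] [ 465.66777005 -257.00082216  100.        ] [ 473.7252139  -182.15782214  100.        ] 150.55094890046223 -0.10724489031311883
```

The bar's ends are at (244,108) and (245,274). Cast onto z=100 they give a length of 150.5 mm (150 expected), the middle at (473.7, -182.2) and an angle of -0.107. Now lowering over the bar.

>>> send_rows(
  rows=[
    [0.005, -0.0055, 0.02, 0, 0.2],
    [0, 0, 0.025, 0, 0.2],
    [0, 0, 0.02, 0, 0.2],
    [0, 0, 0.008, 0, 0.2],
    [0, 0, 0, 0, 0.2],
  ],
)

```text
t: 19.65
ee_pos: [474.5, -183.3, 167.7]
orientation: [2.338, 2.098, 0.0]
ft_force: [0.8, 0.3, 0.7]
width: 52.5
```

```bash
python3 -c "
from h import *
go(473.7,-182.2,161,-0.107)
"
```

```text
t 19.65 pos [ 474.5 -183.3  167.7] jaw -0.108 zax [ 0. -0. -1.] q [-0.39  0.46  1.97 -0.    0.71 -0.28] w 52.5 F [0.8 0.3 0.7]
shift mm [ 1.  -0.9  6.7] turn -0.001
```

>>> send_rows(
  rows=[
    [0.001, -0.001, 0.006, 0, 0.2],
    [0, 0, 0, 0, -0.5],
    [0, 0, 0, 0, -1],
    [0, 0, 0, 0, -1],
    [0, 0, 0, 0, -1],
  ],
)

```text
t: 20.15
ee_pos: [473.3, -181.9, 161.7]
orientation: [2.338, 2.098, 0.0]
ft_force: [0.2, -0.1, 0.2]
width: 24.1
```

>>> send_rows(
  rows=[
    [0, 0, 0, 0, -1],
    [0, 0, 0, 0, -1],
    [0, 0, 0, 0, -1],
  ],
)

```text
t: 20.45
ee_pos: [473.9, -181.9, 161.5]
orientation: [2.337, 2.097, 0.002]
ft_force: [3.6, 1.1, -1.8]
width: 11.4
```

Run:
```python
from h import *
go(473.7,-182.2,161,-0.107)
o=telemetry.get_obs(); a=0.737; n=20
prev=None
for k in range(0,n+1):
    t=a*k/n; p=(235*(1-np.cos(t)),235*np.sin(t))
    if prev: print(k,'ty %.1f tz %.1f'%(p[0]-prev[0],-(p[1]-prev[1])),end=' | ')
    prev=p
print(prev)
```

```text
t 20.45 pos [ 473.9 -181.9  161.5] jaw -0.108 zax [ 0.002 -0.    -1.   ] q [-0.39  0.47  1.97  0.    0.69 -0.28] w 11.4 F [ 3.6  1.1 -1.8]
shift mm [-0.3 -0.1  0.5] turn -0.001
1 ty 0.2 tz -8.7 | 2 ty 0.5 tz -8.6 | 3 ty 0.8 tz -8.6 | 4 ty 1.1 tz -8.6 | 5 ty 1.4 tz -8.5 | 6 ty 1.7 tz -8.5 | 7 ty 2.1 tz -8.4 | 8 ty 2.4 tz -8.3 | 9 ty 2.7 tz -8.2 | 10 ty 3.0 tz -8.1 | 11 ty 3.3 tz -8.0 | 12 ty 3.6 tz -7.9 | 13 ty 3.8 tz -7.8 | 14 ty 4.1 tz -7.6 | 15 ty 4.4 tz -7.5 | 16 ty 4.7 tz -7.3 | 17 ty 4.9 tz -7.1 | 18 ty 5.2 tz -6.9 | 19 ty 5.5 tz -6.7 | 20 ty 5.7 tz -6.5 | (np.float64(60.98529736382331), np.float64(157.93632662070814))
```

The bar is held (width 11.4 mm). I'll lift along the arc of 235 mm radius.

>>> send_rows(
  rows=[
    [0, 0.0002, -0.0087, 0, -1],
    [0, 0.0005, -0.0086, 0, -1],
    [0, 0.0008, -0.0086, 0, -1],
    [0, 0.0011, -0.0086, 0, -1],
    [0, 0.0014, -0.0085, 0, -1],
  ],
)

```text
t: 20.95
ee_pos: [477.9, -182.5, 204.8]
orientation: [2.337, 2.097, 0.001]
ft_force: [5.9, -1.3, -5.5]
width: 11.1
```

```bash
python3 -c "
from h import *
go(473.7,-182.2,161,-0.107)
"
```

```text
t 20.95 pos [ 477.9 -182.5  204.8] jaw -0.108 zax [ 0.002 -0.001 -1.   ] q [-0.39  0.4   1.95 -0.    0.79 -0.28] w 11.1 F [ 5.9 -1.3 -5.5]
shift mm [-0.1 -4.2 43.8] turn -0.001
```

>>> send_rows(
  rows=[
    [0, 0.0017, -0.0085, 0, -1],
    [0, 0.0021, -0.0084, 0, -1],
    [0, 0.0024, -0.0083, 0, -1],
    [0, 0.0027, -0.0082, 0, -1],
    [0, 0.003, -0.0081, 0, -1],
  ],
)

```text
t: 21.45
ee_pos: [489.3, -183.7, 246.0]
orientation: [2.338, 2.098, 0.0]
ft_force: [5.3, -2.1, -5.3]
width: 11.5
```

>>> send_rows(
  rows=[
    [0, 0.0033, -0.008, 0, -1],
    [0, 0.0036, -0.0079, 0, -1],
    [0, 0.0038, -0.0078, 0, -1],
    [0, 0.0041, -0.0076, 0, -1],
    [0, 0.0044, -0.0075, 0, -1],
  ],
)

```text
t: 21.95
ee_pos: [507.8, -185.6, 285.0]
orientation: [-2.337, -2.098, 0.001]
ft_force: [1.8, -1.3, -3.5]
width: 11.5
```

>>> send_rows(
  rows=[
    [0, 0, 0, 0, -1],
    [0, 0, 0, 0, -1],
  ],
)

```text
t: 22.15
ee_pos: [507.5, -185.6, 284.6]
orientation: [-2.338, -2.098, 0.001]
ft_force: [-1.0, -2.6, -2.6]
width: 10.9
```

```bash
python3 -c "
from h import *
go(473.7,-182.2,161,-0.107)
s=snap('side','side10.png');np.savez('pics/side10.npz',**s)
c=s['color'][130:280,200:390]; cv2.imwrite('pics/side10z.png',cv2.resize(c,None,fx=4,fy=4,interpolation=2))
"
```

```text
t 22.15 pos [ 507.5 -185.6  284.6] jaw -0.108 zax [-0.001 -0.    -1.   ] q [-0.37  0.32  1.83 -0.    0.99 -0.26] w 10.9 F [-1.  -2.6 -2.6]
shift mm [ -0.3 -33.9 123.6] turn -0.001
```

View pics/side10z.png

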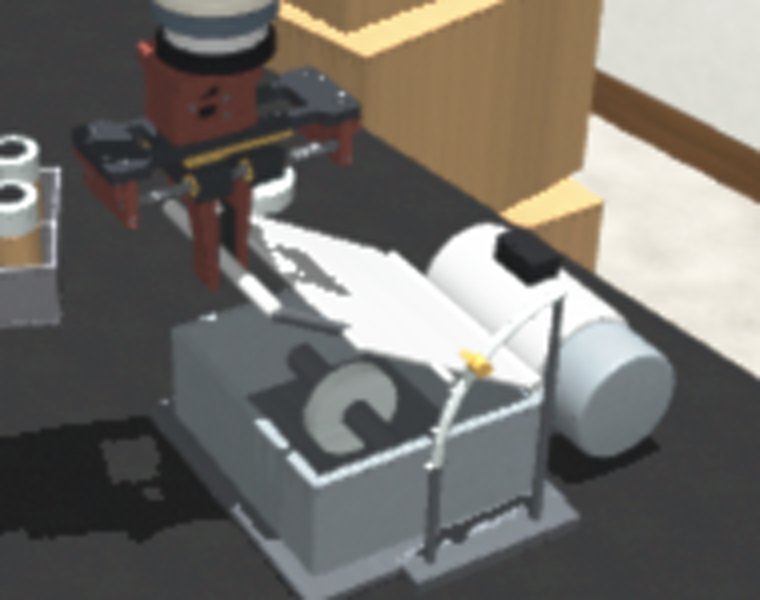

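The flap follows the gripper, held at about 0.55 rad. The pointer is just below the clip at (475,362) in the zoom. I'll continue up to 0.737.

>>> send_rows(
  rows=[
    [0, 0.0047, -0.0073, 0, -1],
    [0, 0.0049, -0.0071, 0, -1],
    [0, 0.0052, -0.0069, 0, -1],
    [0, 0.0055, -0.0067, 0, -1],
    [0, 0.0057, -0.0065, 0, -1],
  ],
)

```text
t: 22.7
ee_pos: [532.9, -188.3, 319.9]
orientation: [-2.336, -2.096, 0.004]
ft_force: [-9.4, -1.5, 4.2]
width: 11.1
```

>>> send_rows(
  rows=[
    [0, 0, 0, 0, -1],
    [0, 0, 0, 0, -1],
    [0, 0, 0, 0, -1],
  ],
)

```text
t: 23.0
ee_pos: [532.9, -188.2, 320.0]
orientation: [-2.336, -2.097, 0.003]
ft_force: [-8.7, -1.1, 4.2]
width: 11.1
```

Run:
```python
from h import *
go(473.7,-182.2,161,-0.107)
o=telemetry.get_obs()
H=np.array([707.4,-207.3,100.]);ps=-0.107;u=np.array([np.cos(ps),np.sin(ps),0]);v=np.array([-np.sin(ps),np.cos(ps),0])
e=o['ee_pos']-[0,0,61.3]-H; print('angle from tool',np.arctan2(e[2],-e@u),np.hypot(e[2],e@u))
s=snap('side','side11.png');np.savez('pics/side11.npz',**s);d=snap('wrist','wrist11.png');np.savez('pics/wrist11.npz',**d);t=snap('top','top11.png');np.savez('pics/top11.npz',**t)
img=cv2.resize(s['color'][170:250,280:360],None,fx=7,fy=7,interpolation=2)
def pt(r,th,y): return H-u*r*np.cos(th)+np.array([0,0,r*np.sin(th)])+v*y
for th in (0.65,.7,.75,.8):
    p=proj(s,[pt(110,th,-130),pt(110,th,-120)]); print(th,p.round(1).tolist())
cv2.imwrite('pics/side11z.png',img)
# flap plane angle from side depth
W=pts(s); x=(W-H)@u; z=W[...,2]-100; y=(W-H)@v
m=(np.abs(y)<90)&(x<-30)&(x>-175)&(z>10)&(z<160)&(np.abs(z+x*np.tan(.74))<25)
A=np.c_[x[m],np.ones(m.sum())]; q=np.linalg.lstsq(A,z[m],rcond=None)[0]; print('plane',m.sum(),np.arctan(-q[0]),q[1])
```

```text
t 23.00 pos [ 532.9 -188.2  320. ] jaw -0.108 zax [-0.003  0.    -1.   ] q [-0.36  0.32  1.75 -0.    1.08 -0.25] w 11.1 F [-8.7 -1.1  4.2]
shift mm [ -0.4 -59.  159.2] turn -0.001
angle from tool 0.7349244539627754 236.6715319863082
0.65 [[316.8, 223.9], [314.6, 221.9]]
0.7 [[318.0, 222.2], [315.8, 220.2]]
0.75 [[319.3, 220.5], [317.1, 218.5]]
0.8 [[320.6, 218.9], [318.4, 216.9]]
plane 434 0.7123829102723657 7.5409333169485935
```

View pics/side11z.png

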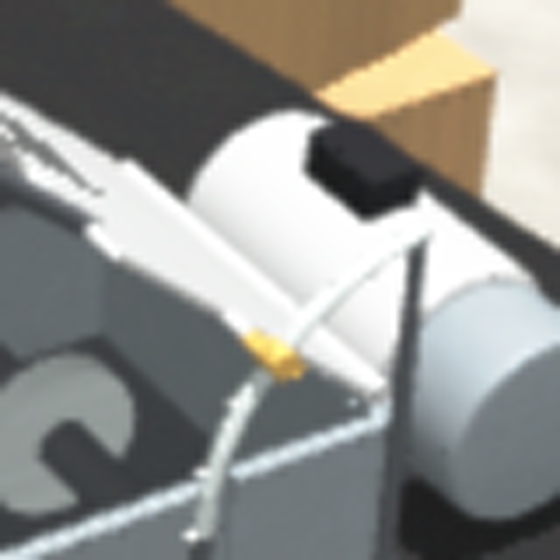

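View pics/wrist11.png

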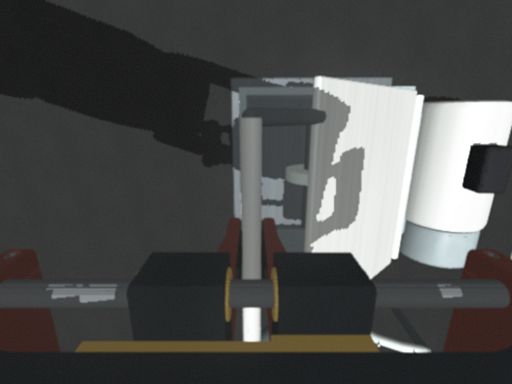

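View pics/top11.png

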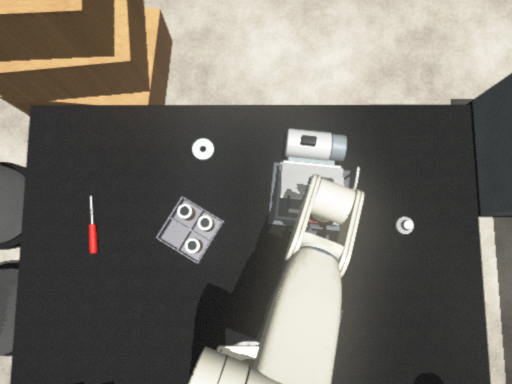

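In the zoomed side view the flap's edge and pointer meet the clip at (270,352). The top view shows the tins in three different cells at (185,210), (205,223) and (193,245). The wrist force suggests a slight radial preload of about 9 N, so I'll ease outward by 1 mm and check everything again.

>>> send_rows(
  rows=[
    [0, -0.0008, -0.0007, 0, -1],
    [0, 0, 0, 0, -1],
    [0, 0, 0, 0, -1],
    [0, 0, 0, 0, -1],
    [0, 0, 0, 0, -1],
  ],
)

```text
t: 23.65
ee_pos: [532.7, -188.2, 320.0]
orientation: [-2.337, -2.098, 0.001]
ft_force: [-6.0, -2.5, 0.9]
width: 11.5
```

Run:
```python
from h import *
o=telemetry.get_obs(); print(o['t'],o['ee_pos'],o['ft_force'],o['width'],np.abs(o['qvel']).max())
H=np.array([707.4,-207.3,100.]);ps=-0.107;u=np.array([np.cos(ps),np.sin(ps),0]);v=np.array([-np.sin(ps),np.cos(ps),0])
e=o['ee_pos']-[0,0,61.3]-H; print('angle from tool',np.arctan2(e[2],-e@u),np.hypot(e[2],e@u),'along bar',e@v)
s=snap('side','side12.png')
for D in (dict(np.load('pics/side0.npz')),s):
    hsv=cv2.cvtColor(D['color'],cv2.COLOR_BGR2HSV); b=cv2.inRange(hsv,(12,120,110),(32,255,255))[205:235,305:335]; vv,uu=np.where(b>0); print('clip px',len(uu),uu.mean()+305,vv.mean()+205)
t=snap('top','top12.png'); W=pts(t); z=W[...,2]
r=np.zeros(z.shape,bool); r[195:265,155:225]=1
P=W[r&(z>50)&(z<68)]; rc=cv2.minAreaRect(P[:,:2].astype(np.float32)); print('crate',rc)
C=np.array(rc[0]); a=np.radians(rc[2]); e1=np.array([np.cos(a),np.sin(a)]); e2=np.array([-e1[1],e1[0]])
n,l,st,c=cv2.connectedComponentsWithStats((r&(z>90)&(z<120)).astype(np.uint8))
for i in range(1,n):
    if st[i,4]>30:
        p=ray(t,*c[i],105)[:2]-C; print('tin',(p@e1).round(1),(p@e2).round(1),'z',np.nanmedian(W[l==i][:,2]))
# pointer check: triangulated clip angle
img=cv2.resize(s['color'][195:240,290:345],None,fx=12,fy=12,interpolation=2); cv2.imwrite('pics/side12z.png',img)
th=0.735
for y in (-100,-120): print(y,proj(s,H-u*110*np.cos(th)+v*y+[0,0,110*np.sin(th)]))
```

```text
23.65 [ 532.72189434 -188.23699286  320.03522164] [-5.97803983 -2.45762733  0.89207823] 11.525973902550373 0.001338315170748045
angle from tool 0.7346725863966559 236.7965793283824 along bar 0.29907200861845107
clip px 13 318.84615384615387 220.76923076923077
clip px 25 318.6 220.76
crate ((494.9405822753906, 199.106201171875), (167.24913024902344, 166.0851593017578), 58.778263092041016)
tin 38.4 -43.3 z 106.34145065451116
tin -38.6 -45.3 z 106.6957361257632
tin -42.0 37.7 z 106.73081384943492
-100 [[312.34201555 215.09905391]]
-120 [[316.68705749 219.00177899]]
```

View pics/side12z.png

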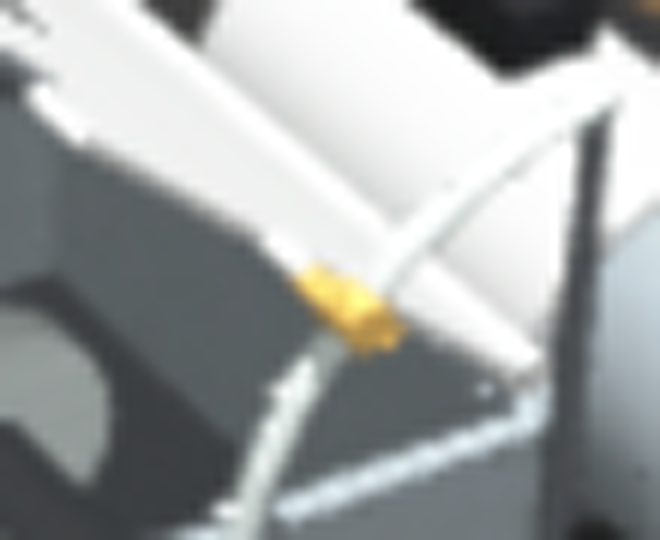

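The pin stub at (280,250) in the zoom is pixel (313.3,215.8). That fits the predicted pin line for 0.735 rad, which runs straight into the clip at (318.7,220.7). The clip hasn't moved and the arm is still, so I'm handing in.

```bash
python3 -c "
from h import *
print(ctrl.close_job())"
```

```text
the job is handed in; nothing more can be done
None
```

I set both tins down upright in empty cells of the crate with the flap shut. Then I lifted the flap by its bar to about 0.735 rad and handed the job in at 23.65 s, still holding it there at rest.

**Tins:** the last top view puts them at (38, -43), (-39, -45, tin_c) and (-42, 38) mm in the crate. They are in three separate cells, with tops about 106 mm up (105 expected). The crate moved less than 1 mm by measurement.

**Flap:** the clip's angle measured 0.737 rad by triangulation and 0.74 from the side view. In the side view the pointer pin runs straight into the clip. The flap's own angle from depth alone came out at 0.712, or about 0.733 once the plate's thickness is allowed for.

**Grip:** the fingers are closed to 11.5 mm on the bar, within 1 mm of its middle lengthways. About 6 N of sideways preload remains at the wrist.

**Other things:** the clip's pixel position changed by less than 0.3 px. I checked the screwdriver, pulley and spindle nose only by eye in the top view; they look unmoved.

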